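# Level the key shelf on the under-stairs cabinet

## Robot

A 6-joint arm with a two-finger parallel gripper is mounted at the origin on the work surface. World frame = base frame: x ahead of the robot, y to its left, z up, the work surface at z = 0. Lengths are in m, angles in rad, forces in N, time in s.
With the tool pointing down it reaches from about 0.35 to 0.875 m from the base axis. Payload 4.2 kg.
Tool frame: the origin (TCP) lies on the centre line of the jaws, within the pads' length; the fingertips stand 22 mm ahead of it and the grasp point (between the pads) lies 3 mm ahead of it; z points along the fingers, y is the direction in which the jaws open and shut (so a half turn about z gives the same grasp; the last joint's range is limited). The gripper opens to 87 mm and grips with 3 to 60 N. Pads are 19 mm wide; open, the fingers measure 117 mm over their backs; the gripper's body (75 mm by 190 mm) begins 51 mm behind the grasp point.
Start: joints at [-1.081, 0.385, 0.008, 0, -1.194, -0.259], TCP at [0.143, -0.608, 0.209] pointing down, gripper open.
Joint ranges: [-3.14, 3.14], [-1.21, 2.06], [-1.07, 1.41], [-3.16, 2.05], [-2.99, -0.16], [-3.1, 3.1]. Speed limits (rad/s): [2.79, 2.79, 3.14, 3.14, 3.14, 3.14].

## Interface

Orientations are given as [roll, pitch, yaw] about the fixed x, y, z axes, in that order (R = Rz(yaw) Ry(pitch) Rx(roll)).
In Python, from cell import bot gives the robot as it stands.
- The arm moves only by the tool arm_command, never from a script. Its arguments are lists of equal length, an entry for each row: "fingers": the gripper command: -1 is shut, 1 is fully open, values between are in proportion; "delta_pos": the shift along the world's x, y, z in cm, a list of three; "twist": the turn about the world's z in degrees. A call has 1 to 12 rows; each row shifts and turns the commanded pose from where the row before left it; what a row does not reach is not made up. A row lasts 1/12 s, in which the tool goes at most 41.7 mm and 7.16 degrees, less where a joint would pass 70% of its speed; a pose out of reach is approached as far as the arm can. A call is refused whole if a number of a shift passes 4.17 or a number of a turn 7.16, either way. A call with a gripper value outside its range is refused whole. The fingers move at their own pace and stop on an object; "force" is the grip in N (left out, the last holds). Time passes only in rows, so rows that do not move let the fingers close. It gives the time, the measured TCP pose, the force and the opening at its end, in the units of the state.
- bot.get_state(): the state, without advancing time (a new reading comes with each control period).
- bot.read_camera(name): name is "scene" or "top"; returns a dict with "frame" (420x560x3 uint8, blue, green, red), "fx", "fy", "cx", "cy" (pixels), "pose" (4x4, takes a point from camera to world coordinates). Camera axes: x right, y down, z forward; pixel columns grow to the right and rows downward; lengths in m; the calibration is good to about 2 mm. A picture is of the moment at which its call begins. There is no depth.
- bot.job_done(): hands the job in, once; it reports no verdict.
The state is a dict: "time_s": time; "joint_pos": joint angles; "joint_vel": joint speeds; "joint_torque": joint torques, N m; "tcp_pos": TCP position; "orientation": TCP orientation; "wrist_force": force on the tool from outside, world axes, zero at the start; "wrist_torque": the same for the moment, N m; "opening": finger opening in m.
Only numpy, scipy, OpenCV 4.12 (cv2) and the standard library are available. Lean on these libraries where they do the work, as an engineer would, in place of code of your own. Each camera call takes 0.05 s, during which the arm holds its last target.

## Task

Lay the spirit level upright and flat along the little raised shelf, beside the winged levelling foot, and let go of it; then turn the foot's wing until the bubble sits centred between the two black rings. Let go of the wing and press the level down firmly against the shelf, and finish while still pressing, with the bubble centred. Leave the bowls, torch and box where they are.

Things in the scene. Friction and masses are not known exactly. Their poses are not given: they have to be found in the camera images.
- level: Loose aluminium spirit level, a bar 160 mm long (own x), 26 mm wide (own y), 26 mm high, 0.15 kg. Origin: centre of its underside; own z up. A yellow-green vial lies along x in the middle of the top face, level with it, with a black ring each side of its centre. The top may be pressed anywhere; the sides are flat for gripping.
- bubble (a joint): The 12 mm long white bubble: its offset (m) from the vial's centre along the level's own +x. It runs to the higher end, 5 mm for each 0.01 rad of tilt, at most 27 mm, and settles in about 1 s. The black rings stand 9.5 mm each side of the centre: between them means an offset within 3.5 mm.
- shelf_top (a point): Where the level's middle may well lie, on the upper face of the raised wooden shelf; own z is the face's normal. The board runs from here 140 mm to own +y, 220 mm to -y and 70 mm to each side in x; its upper face is 74 mm above the cabinet top when level. It tilts about own x only, hinged 120 mm to +y of here, 16 mm below the face; the -y end rests on the levelling foot and starts low.
- shelf: The same board, 360 x 140 x 16 mm; origin on its hinge axis, on the underside; axes as those of shelf_top.
- foot: Steel foot through the shelf, 180 mm to -y of shelf_top; on top a wing bar 46 mm long (own x), 12 thick (y), 34 high (z). Origin: the bar's middle, about 109 mm above the cabinet top; it only turns, leaning up to 2 degrees. Clockwise from above raises the -y end, 0.03 rad of tilt per rad; 0.6 to 1.5 rad is needed. Stiff (0.2 N m); stays where left unless the shelf is pressed over 20 N.
- key_bowl: Bystander: navy ceramic bowl with keys, 144 mm across, 50 mm high; origin under its centre.
- coin_bowl: Bystander: small glass bowl of coins, 94 mm across, 35 mm high; origin under its centre.
- torch: Bystander: plastic torch lying along its own x, 145 mm long, 44 mm thick; origin on the table under its middle.
- trinket_box: Bystander: closed wooden trinket box 84 x 124 x 59 mm; origin under its centre.
Things that resemble listed ones, but are neither listed nor needed, are in the scene too. There is more than one size of the level; the one meant has the size given above.

How it is judged:
By the outcome, as a careful person would: the job done as asked, in the order asked, and still so for the second after the job is handed in, while the arm keeps its last pose, push and grip.
It also fails if it takes over 58 s, if anything falls off the work surface, if the arm or the gripper's body presses on something with over 40 N, if the wrist force passes 120 N, or if a joint passes its speed limit or range.

## Working session

There is one attempt and no reset: what is moved stays moved. The work goes in short steps, Python scripts to look and compute and a tool call to move; the robot and the scene stay as the last step left them, time stands still between calls to the robot, and variables do not carry over. Pictures are saved under pics/ and viewed, and the job is handed in when it is done.

Besides the shell and the picture viewer there is one more tool, called after "Call:" as name([rows], argument=value, ...), one row to a line, values as JSON. arm_command: Moves the arm, as the interface text tells. Its arguments: {"type":"object","properties":{"fingers":{"type":"array","items":{"type":"number"}},"delta_pos":{"type":"array","items":{"type":"array","items":{"type":"number"}}},"twist":{"type":"array","items":{"type":"number"}},"force":{"type":"number"}},"required":["fingers","delta_pos","twist"]}

```bash
mkdir -p pics; ls
python3 - <<'E'
from cell import bot
import cv2,numpy as np
for n in("scene","top"):
    c=bot.read_camera(n); cv2.imwrite(f"pics/{n}0.png",c["frame"]); print(n,c["fx"],c["fy"],c["cx"],c["cy"]);print(np.round(c["pose"],4).tolist())
s=bot.get_state();print(s)
E
```

```text
pics
scene 396.23603542999456 396.23603542999456 278.9276337049913 213.87863415390714
[[-0.0459, 0.8181, -0.5733, 1.3157], [0.9989, 0.0446, -0.0163, 0.0335], [0.0122, -0.5734, -0.8192, 1.1401], [0.0, 0.0, 0.0, 1.0]]
top 455.3816469351806 455.3816469351806 278.7196785768712 216.84777370216122
[[-0.015, -0.992, 0.1251, 0.448], [-0.9998, 0.0165, 0.0113, 0.0045], [-0.0133, -0.125, -0.9921, 1.1916], [0.0, 0.0, 0.0, 1.0]]
{'time_s': 0.1, 'joint_pos': array([-1.08141840e+00,  3.85492186e-01,  6.71952852e-03, -3.99054937e-04,
       -1.19399160e+00, -2.58606099e-01]), 'joint_vel': array([-0.00023493,  0.00034038,  0.00098947,  0.00263976, -0.00026739,
        0.00082077]), 'joint_torque': array([ 1.60864231e-03, -3.91692674e+01,  1.87935591e+01,  4.23194468e+00,
        1.34358896e-02, -6.75107935e-05]), 'tcp_pos': array([ 0.14282813, -0.60786876,  0.20824997]), 'orientation': array([ 3.13959532e+00, -1.44831800e-04, -2.91096788e+00]), 'wrist_force': array([-0.27846402, -0.40820592, -0.5177299 ]), 'wrist_torque': array([ 0.00963165, -0.00850181,  0.0209451 ]), 'opening': 0.0870027407078834}
```

View pics/scene0.png

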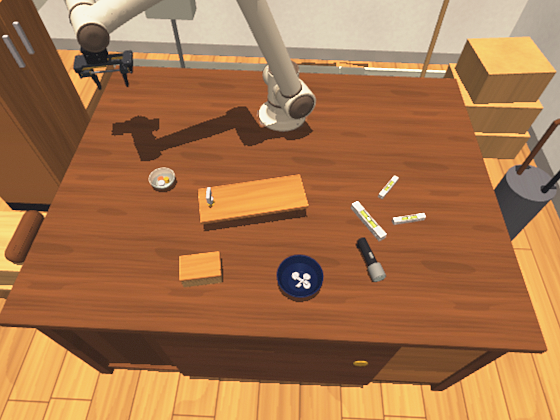

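View pics/top0.png

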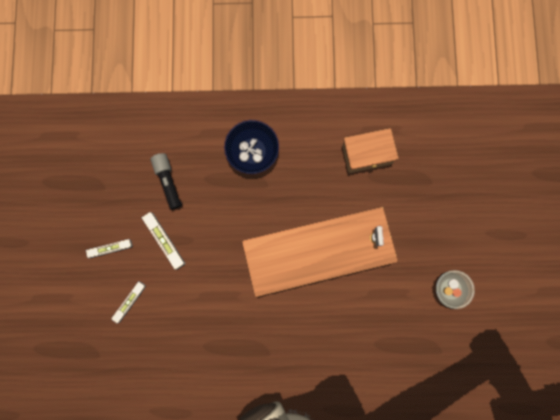

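Candidates in the top view: a large level at (162,241), small ones at (108,248) and (128,302). At about 382 px/m they measure 160 mm, 115 mm and 115 mm, so the large one is the one meant. I'll check it in close crops.

Run:
```python
import cv2,numpy as np
t=cv2.imread("pics/top0.png");s=cv2.imread("pics/scene0.png")
a=cv2.resize(t[200:280,125:205],(400,400),interpolation=cv2.INTER_CUBIC)
b=cv2.resize(s[190:250,340:400],(400,400),interpolation=cv2.INTER_CUBIC)
cv2.imwrite("pics/crop1.png",np.hstack([a,b]))
a=cv2.resize(t[200:305,235:405],(800,494),interpolation=cv2.INTER_CUBIC)
cv2.imwrite("pics/crop2.png",a)
```

```text
(no output)
```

View pics/crop1.png

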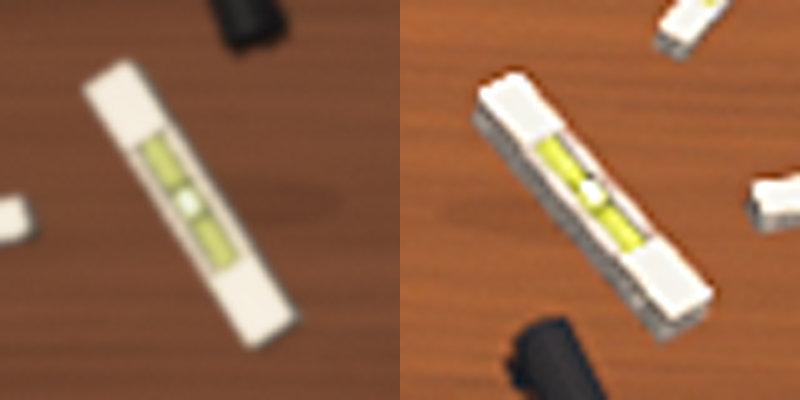

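View pics/crop2.png

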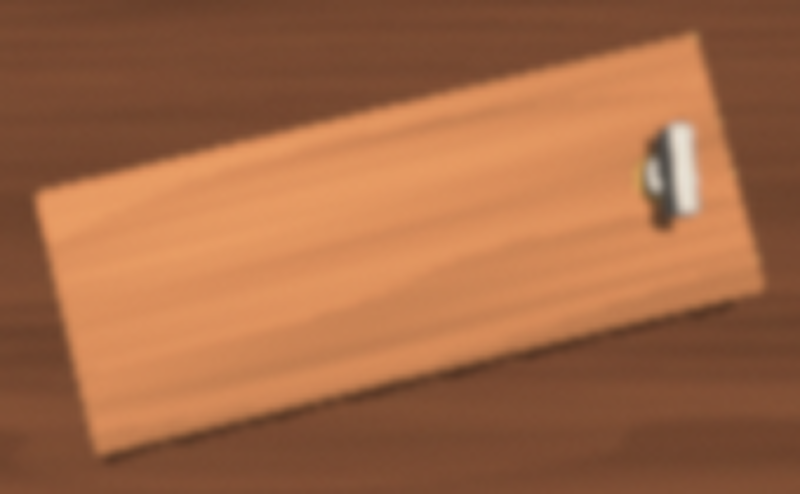

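```bash
cat > h.py <<'E'
from cell import bot
import cv2,numpy as np
def ray(c,uv,z):
    uv=np.atleast_2d(uv).astype(float)
    d=np.c_[(uv[:,0]-c["cx"])/c["fx"],(uv[:,1]-c["cy"])/c["fy"],np.ones(len(uv))]@c["pose"][:3,:3].T
    o=c["pose"][:3,3]; return o+d*((z-o[2])/d[:,2])[:,None]
def big(m,roi):
    k=np.zeros_like(m);x0,y0,x1,y1=roi;k[y0:y1,x0:x1]=m[y0:y1,x0:x1]
    cs,_=cv2.findContours(k,cv2.RETR_EXTERNAL,cv2.CHAIN_APPROX_NONE);return max(cs,key=cv2.contourArea)
def rect(c,ct,z):
    P=ray(c,ct[:,0,:],z)[:,:2]; r=cv2.minAreaRect((P*1000).astype(np.float32)); b=cv2.boxPoints(r)
    e=max([b[1]-b[0],b[2]-b[1]],key=np.linalg.norm); return r,np.degrees(np.arctan2(e[1],e[0])),b
E
python3 - <<'E'
from h import *
np.set_printoptions(precision=1,suppress=True)
for n,lr,sr,wr in(("top",(135,205,190,275),(235,200,405,305),(368,220,388,255)),("scene",(345,195,392,245),(190,170,315,235),(200,180,220,213))):
    c=bot.read_camera(n);h=cv2.cvtColor(c["frame"],cv2.COLOR_BGR2HSV)
    f=c["frame"]
    top=((h[...,2]>170)&(f[...,0]>150)|((h[...,0]>22)&(h[...,0]<45)&(h[...,2]>110)&(h[...,1]>60))).astype(np.uint8)*255
    ct=big(top,lr);r,a,b=rect(c,ct,.026);print(n,"level",r,a)
    sh=((h[...,2]>165)&(h[...,1]>90)).astype(np.uint8)*255
    ct=big(sh,sr);r,a,b=rect(c,ct,.072);print("shelf",r,a);print(b)
    w=((h[...,1]<60)&(h[...,2]>150)).astype(np.uint8)*255
    ct=big(w,wr);r,a,b=rect(c,ct,.126);print("wing",r,a,cv2.minAreaRect(ct))
E
```

```text
top level ((540.0462036132812, 317.9941711425781), (160.46343994140625, 27.41633415222168), 33.26402282714844) 33.264027
shelf ((504.5146484375, -80.55917358398438), (138.8603515625, 358.173095703125), 12.838635444641113) -77.16136
[[ 397.    78.6]
 [ 476.6 -270.6]
 [ 612.  -239.7]
 [ 532.4  109.5]]
wing ((534.598388671875, -218.99514770507812), (40.55517578125, 10.469051361083984), 3.283738851547241) 3.2837346 ((379.6980285644531, 235.48020935058594), (17.413150787353516, 4.477667808532715), 84.2894058227539)
scene level ((538.439208984375, 317.0022277832031), (161.93234252929688, 29.96511459350586), 33.07267379760742) 33.072678
shelf ((501.7856140136719, -76.41659545898438), (171.9765625, 430.8415222167969), 8.870601654052734) -81.1294
[[ 383.6  123.2]
 [ 450.  -302.5]
 [ 620.  -276. ]
 [ 553.5  149.7]]
wing ((534.0079345703125, -220.8372802734375), (45.28997802734375, 12.486552238464355), 1.9258674383163452) 1.9258678 ((207.70997619628906, 192.5299835205078), (3.8183767795562744, 11.313708305358887), 8.130102157592773)
```

Call:
arm_command([
  [2.6,2,0],
  [2.6,2,0],
  [2.6,2,0],
  [2.6,2,0],
  [2.6,2,0],
  [2.6,2,0],
  [2.6,2,0],
  [2.6,2,0],
  [2.6,2,0],
  [2.6,2,0],
  [2.6,2,0],
  [2.6,2,0],
], fingers=[0.15,0.15,0.15,0.15,0.15,0.15,0.15,0.15,0.15,0.15,0.15,0.15], twist=[0,0,0,0,0,0,4,4,4,4,4,0], force=15)

```text
time_s: 1.2
tcp_pos: [0.456, -0.3671, 0.2092]
orientation: [3.141, -0.0, -2.559]
wrist_force: [-0.5, -1.3, -0.1]
opening: 0.0501
```

Call:
arm_command([
  [0.7,3.9,0],
  [0.7,3.9,0],
  [0.7,3.9,0],
  [0.7,3.9,0],
  [0.7,3.9,0],
  [0.7,3.9,0],
  [0.7,3.9,0],
  [0.7,3.9,0],
  [0.7,3.9,0],
  [0.7,3.9,0],
  [0.7,3.9,0],
  [0.7,3.9,0],
], fingers=[0.15,0.15,0.15,0.15,0.15,0.15,0.15,0.15,0.15,0.15,0.15,0.15], twist=[0,0,0,0,0,0,0,0,0,0,0,0])

```text
time_s: 2.2
tcp_pos: [0.5388, 0.1016, 0.2093]
orientation: [3.142, 0.0, -2.561]
wrist_force: [0.9, -1.0, -0.2]
opening: 0.0505
```

Call:
arm_command([
  [0,3.6,-1],
  [0,3.6,-1],
  [0,3.6,-1],
  [0,3.6,-1],
  [0,3.6,-1],
  [0,3,-1],
  [0,0,0],
  [0,0,0],
], fingers=[0.15,0.15,0.15,0.15,0.15,0.15,0.15,0.15], twist=[0,0,0,0,0,0,0,0])

```text
time_s: 2.87
tcp_pos: [0.5382, 0.3106, 0.1478]
orientation: [-3.141, -0.003, -2.559]
wrist_force: [-0.4, -0.9, -1.1]
opening: 0.0497
```

Run:
```python
from h import *
np.set_printoptions(precision=3,suppress=True)
s=bot.get_state();print(s["time_s"],s["tcp_pos"],np.degrees(s["orientation"]),s["joint_pos"],s["wrist_force"],s["opening"])
```

```text
2.8667 [0.538 0.311 0.148] [-179.975   -0.159 -146.642] [ 0.783  0.427 -0.086 -0.    -1.06  -1.772] [-0.447 -0.885 -1.072] 0.04970509803011051
```

Call:
arm_command([
  [0.1,0.7,-2],
  [0,0,-2],
  [0,0,-2],
  [0,0,-2],
  [0,0,-2],
  [0,0,-1.2],
  [0,0,-0.6],
  [0,0,-0.4],
  [0,0,0],
], fingers=[0.15,0.15,0.15,0.15,0.15,0.15,0.15,0.15,0.15], twist=[0,0,0,0,0,0,0,0,0])

```text
time_s: 3.62
tcp_pos: [0.5402, 0.3162, 0.0273]
orientation: [-3.141, -0.0, -2.562]
wrist_force: [-0.9, 0.2, 0.1]
opening: 0.0506
```

Call:
arm_command([
  [0,0,0],
  [0,0,0],
  [0,0,0],
  [0,0,0],
  [0,0,0],
  [0,0,0],
], fingers=[-1,-1,-1,-1,-1,-1], twist=[0,0,0,0,0,0], force=20)

```text
time_s: 4.12
tcp_pos: [0.54, 0.3167, 0.0275]
orientation: [3.141, 0.0, -2.562]
wrist_force: [0.8, 0.1, -1.2]
opening: 0.0179
```

Run:
```python
from h import *
print(bot.get_state()["opening"])
t=bot.read_camera("top")["frame"];s=bot.read_camera("scene")["frame"]
print(bot.get_state()["opening"])
a=cv2.resize(t[180:320,85:225],(400,400),interpolation=cv2.INTER_CUBIC)
b=cv2.resize(s[150:270,320:440],(400,400),interpolation=cv2.INTER_CUBIC)
cv2.imwrite("pics/g1.png",np.hstack([a,b]))
```

```text
0.017934195288735758
0.010037733505903333
```

View pics/g1.png

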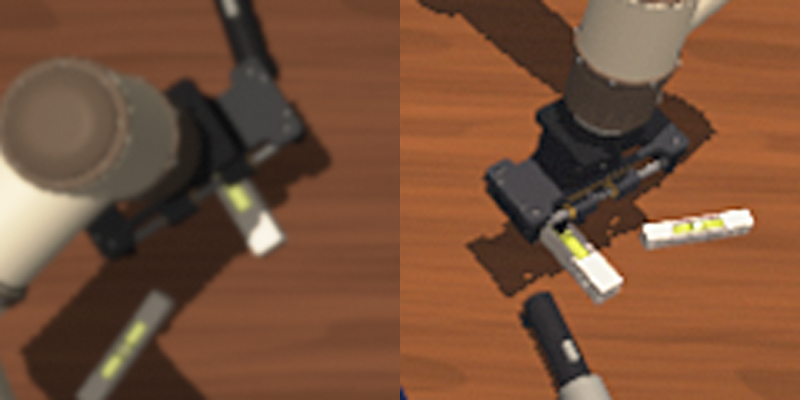

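Call:
arm_command([
  [0,0,0],
  [0,0,0],
  [0,0,0],
], fingers=[-1,-1,-1], twist=[0,0,0])

```text
time_s: 4.47
tcp_pos: [0.54, 0.3166, 0.0272]
orientation: [-3.142, -0.0, -2.562]
wrist_force: [-0.4, 0.0, -0.2]
opening: 0.0009
```

Run:
```python
from h import *
np.set_printoptions(precision=4,suppress=True)
s=bot.get_state();print(s["tcp_pos"],s["wrist_force"],s["wrist_torque"],s["opening"],s["joint_pos"])
t=bot.read_camera("top");s=bot.read_camera("scene")
cv2.imwrite("pics/g2.png",cv2.resize(s["frame"][180:250,340:430],(800,622//1),interpolation=cv2.INTER_CUBIC)[:600])
```

```text
[0.54   0.3166 0.0272] [-0.3546  0.0372 -0.1822] [-0.0077  0.0232 -0.0602] 0.0009276220047766913 [ 0.7885  0.5613 -0.2028 -0.     -0.8067 -1.7794]
```

View pics/g2.png

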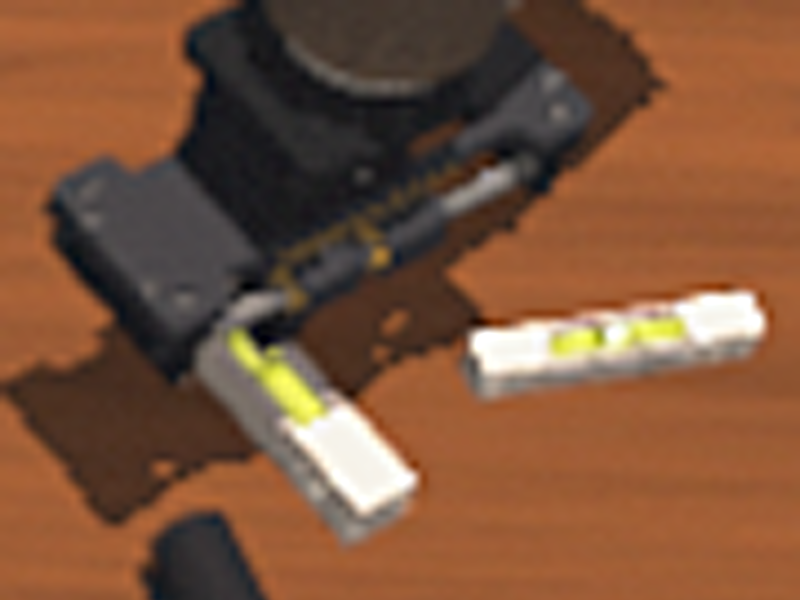

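```bash
cat >> h.py <<'E'
def proj(c,P):
    P=np.atleast_2d(P);q=(P-c["pose"][:3,3])@c["pose"][:3,:3]
    return np.c_[c["fx"]*q[:,0]/q[:,2]+c["cx"],c["fy"]*q[:,1]/q[:,2]+c["cy"]]
E
python3 - <<'E'
from h import *
np.set_printoptions(precision=1,suppress=True)
P=[[.54,.3166,.0272],[.54,.3166,.005],[.54,.3166,.1],[.54,.3166,.2]]
for n in("top","scene"):
    c=bot.read_camera(n);print(proj(c,P).tolist())
    if n=="top":cv2.imwrite("pics/g3.png",cv2.resize(c["frame"][190:290,110:230],(720,600),interpolation=cv2.INTER_CUBIC))
E
```

```text
[[162.75429464890277, 239.96180421657002], [165.00886799763083, 240.594375913286], [154.72629994987994, 237.70936819320764], [141.80608289865341, 234.08430821161772]]
[[368.2608906650522, 218.60992052691898], [366.9963987223401, 222.22886191701525], [372.6572575368615, 206.0276386625416], [379.40258853099255, 186.722685661258]]
```

View pics/g3.png

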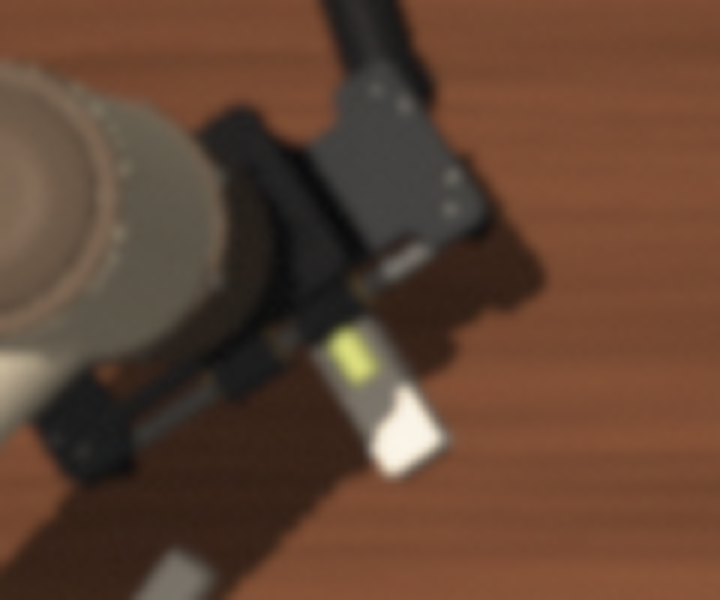

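Run:
```python
from h import *
t=bot.read_camera("top");s=bot.read_camera("scene")
def tri(a,b):
    A=[];r=[]
    for c,uv in((t,a),(s,b)):
        o=c["pose"][:3,3];d=c["pose"][:3,:3]@np.array([(uv[0]-c["cx"])/c["fx"],(uv[1]-c["cy"])/c["fy"],1]);d/=np.linalg.norm(d)
        M=np.eye(3)-np.outer(d,d);A.append(M);r.append(M@o)
    x,res,*_=np.linalg.lstsq(np.vstack(A),np.hstack(r),rcond=None);return x,res**.5
for a,b in(((190.8,225.8),(347,201.4)),((172.5,231.3),(358.6,198)),((167.5,203.3),(369.8,207.5))):print(tri(a,b))
print(bot.get_state()["opening"])
cv2.imwrite("pics/g4.png",cv2.resize(s["frame"][90:270,260:500],(800,600),interpolation=cv2.INTER_CUBIC))
```

```text
(array([0.56225572, 0.22225341, 0.14760374]), array([0.00333355]))
(array([0.5497406 , 0.26101798, 0.1519273 ]), array([5.53625926e-06]))
(array([0.6103524 , 0.27495976, 0.18405705]), array([0.01328255]))
0.00018620104982502728
```

View pics/g4.png

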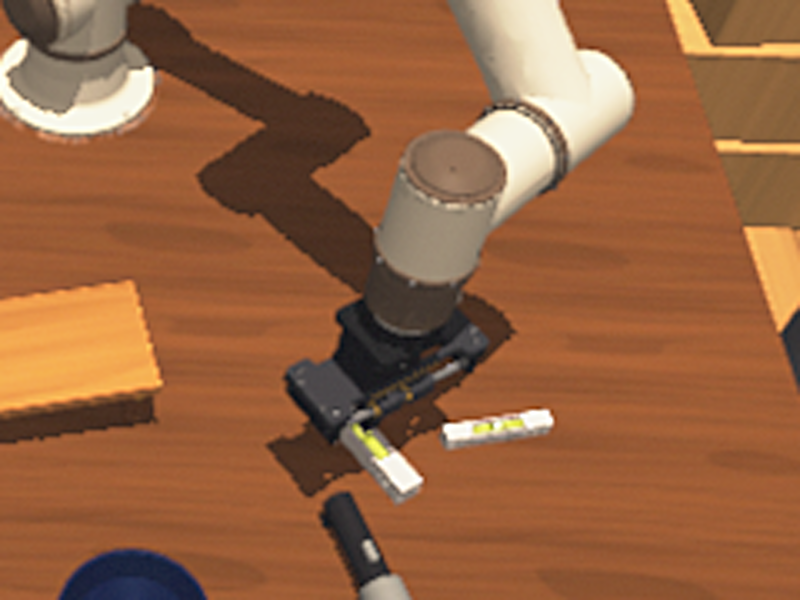

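Call:
arm_command([
  [0,0,0.5],
  [0,0,1.5],
  [0,0,2],
  [0,0,2],
], fingers=[-1,-1,-1,-1], twist=[0,0,0,0])

```text
time_s: 5.1
tcp_pos: [0.5398, 0.3163, 0.0878]
orientation: [-3.141, -0.001, -2.562]
wrist_force: [-0.1, -0.3, 0.2]
opening: 0.0006
```

Run:
```python
from h import *
t=bot.read_camera("top")["frame"];s=bot.read_camera("scene")["frame"]
print(bot.get_state()["opening"],bot.get_state()["wrist_force"])
a=cv2.resize(t[190:290,110:210],(400,400),interpolation=cv2.INTER_CUBIC)
b=cv2.resize(s[150:250,325:425],(400,400),interpolation=cv2.INTER_CUBIC)
cv2.imwrite("pics/g5.png",np.hstack([a,b]))
```

```text
0.0004783763694728882 [0.49918925 1.43442455 0.45738193]
```

View pics/g5.png

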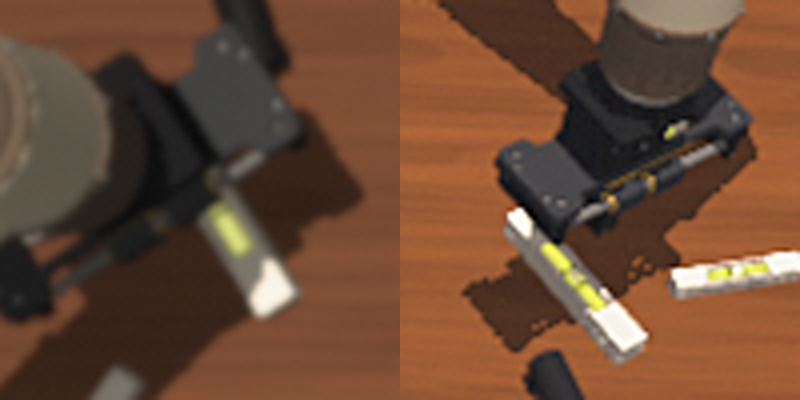

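Run:
```python
from h import *
s=bot.read_camera("scene");t=bot.read_camera("top")
P=np.array([[.1428,-.6079,.2082]]);Q=P-[0,0,.022]
yaw=-2.911;y=np.array([np.sin(yaw),-np.cos(yaw),0])  # tool y
im=cv2.imread("pics/scene0.png")[30:110,60:150];im=cv2.resize(im,None,fx=6,fy=6,interpolation=cv2.INTER_CUBIC)
for X,col in((P,(0,0,255)),(Q,(0,255,0)),(Q+.0435*y,(0,255,0)),(Q-.0435*y,(0,255,0))):
    u=(proj(s,X)[0]-[60,30])*6+3;cv2.circle(im,tuple(int(v) for v in u),4,col,1);print(u)
cv2.imwrite("pics/f0.png",im)
print(proj(t,P))
s=bot.get_state();print(s["tcp_pos"])
```

```text
[333.1620875  360.25672171]
[344.82825262 389.91935594]
[417.32421384 382.25909283]
[271.8345944  397.63220804]
[[586.96926945 420.20506263]]
[0.54005939 0.3168302  0.08799261]
```

View pics/f0.png

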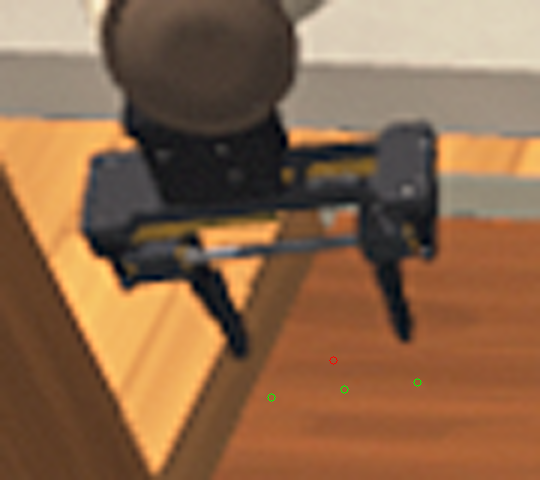

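The fingers closed above the level without touching it: in the first picture the real fingertips look about 35 mm higher than the stated geometry gives. I'll open the jaws and measure that here.

Call:
arm_command([
  [0,0,0],
  [0,0,0],
  [0,0,0],
  [0,0,0],
  [0,0,0],
  [0,0,0],
  [0,0,0],
  [0,0,0],
  [0,0,0],
  [0,0,0],
], fingers=[0.3,0.3,0.3,0.3,0.3,0.3,0.3,0.3,0.3,0.3], twist=[0,0,0,0,0,0,0,0,0,0])

```text
time_s: 6.13
tcp_pos: [0.54, 0.3166, 0.0873]
orientation: [3.142, 0.0, -2.562]
wrist_force: [0.3, 0.4, -0.3]
opening: 0.0543
```

Run:
```python
from h import *
s=bot.read_camera("scene");st=bot.get_state();print(st["tcp_pos"],st["opening"])
x0,y0=345,165
im=cv2.resize(s["frame"][y0:y0+75,x0:x0+75],None,fx=8,fy=8,interpolation=cv2.INTER_CUBIC)
yaw=st["orientation"][2];y=np.array([np.sin(yaw),-np.cos(yaw),0]);o=st["opening"]/2
for dz,col in((-.022,(0,255,0)),(.013,(0,0,255))):
  for k in(-1,1):
    u=(proj(s,st["tcp_pos"]+[0,0,dz]+k*o*y)[0]-[x0,y0])*8+4;print(u);cv2.circle(im,tuple(int(v) for v in u),4,col,1)
cv2.imwrite("pics/f1.png",im)
```

```text
[0.53998444 0.31656781 0.08727084] 0.05557034761129808
[154.88875303 408.82873596]
[260.44968656 354.19689587]
[171.12438292 359.57537908]
[278.8045324  304.37128846]
```

View pics/f1.png

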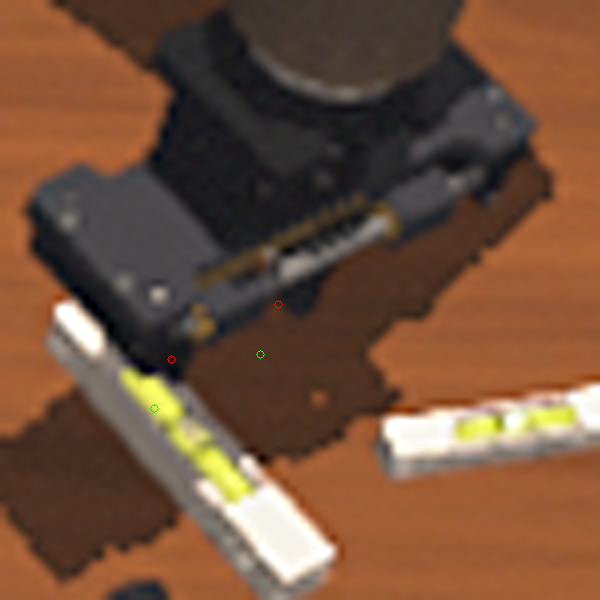

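Observed fingertips near (178,375) and (305,310), matching points about 35 mm above the stated tip height. I'll descend by that extra amount in watched steps.

Call:
arm_command([
  [0,0,-1],
  [0,0,-2],
  [0,0,-2],
  [0,0,-1.5],
  [0,0,-0.5],
  [0,0,-0.5],
  [0,0,-0.3],
], fingers=[0.6,0.6,0.6,0.6,0.6,0.6,0.6], twist=[0,0,0,0,0,0,0])

```text
time_s: 6.77
tcp_pos: [0.5401, 0.3166, 0.0088]
orientation: [-3.141, -0.0, -2.562]
wrist_force: [0.2, 0.1, 0.2]
opening: 0.0697
```

Call:
arm_command([
  [0,0,-0.3],
  [0,0,-0.3],
  [0,0,0],
], fingers=[0.6,0.6,0.6], twist=[0,0,0])

```text
time_s: 7.02
tcp_pos: [0.54, 0.3166, 0.0033]
orientation: [3.141, 0.0, -2.562]
wrist_force: [-0.9, 0.5, -0.1]
opening: 0.0695
```

Run:
```python
from h import *
s=bot.read_camera("scene");st=bot.get_state();print(st["tcp_pos"],st["opening"],st["wrist_force"])
x0,y0=345,175
im=cv2.resize(s["frame"][y0:y0+75,x0:x0+75],None,fx=8,fy=8,interpolation=cv2.INTER_CUBIC)
cv2.imwrite("pics/f2.png",im)
```

```text
[0.54010366 0.31668773 0.00352335] 0.0696400394803741 [-0.71800465  0.42600495 -0.34089613]
```

View pics/f2.png

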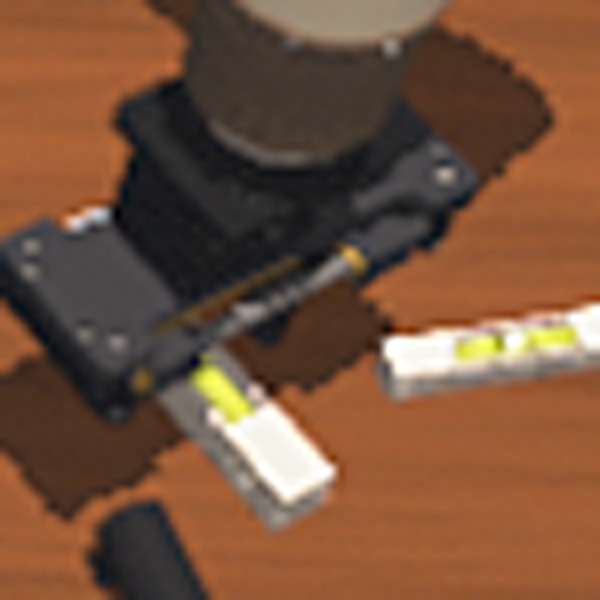

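Call:
arm_command([
  [0,0,-0.3],
  [0,0,-0.3],
  [0,0,-0.2],
  [0,0,0],
], fingers=[0.6,0.6,0.6,0.6], twist=[0,0,0,0])

```text
time_s: 7.4
tcp_pos: [0.5397, 0.3163, -0.0053]
orientation: [-3.141, -0.001, -2.562]
wrist_force: [0.5, 0.5, -0.9]
opening: 0.0696
```

Call:
arm_command([
  [0,0,-0.2],
  [0,0,-0.2],
  [0,0,0],
], fingers=[0.6,0.6,0.6], twist=[0,0,0])

```text
time_s: 7.65
tcp_pos: [0.5398, 0.3164, -0.0092]
orientation: [-3.142, -0.001, -2.562]
wrist_force: [-0.1, -0.2, -0.2]
opening: 0.0697
```

Call:
arm_command([
  [0,0,0],
  [0,0,0],
  [0,0,0],
  [0,0,0],
  [0,0,0],
  [0,0,0],
  [0,0,0],
  [0,0,0],
  [0,0,0],
  [0,0,0],
], fingers=[-1,-1,-1,-1,-1,-1,-1,-1,-1,-1], twist=[0,0,0,0,0,0,0,0,0,0], force=25)

```text
time_s: 8.48
tcp_pos: [0.54, 0.3168, -0.0087]
orientation: [3.141, 0.0, -2.562]
wrist_force: [0.0, 0.5, -0.1]
opening: 0.026
```

Gripped at 26.0 mm. Lifting and carrying to the shelf.

Call:
arm_command([
  [0,0,0.5],
  [0,0,1.5],
  [0,0,2],
  [0,0,2],
  [0,0,2],
  [0,0,2],
  [0,0,2],
  [0,0,1],
], fingers=[-1,-1,-1,-1,-1,-1,-1,-1], twist=[0,0,0,0,0,0,0,0])

```text
time_s: 9.15
tcp_pos: [0.5408, 0.3171, 0.1241]
orientation: [3.141, 0.004, -2.561]
wrist_force: [0.6, 0.4, -0.9]
opening: 0.0254
```

Run:
```python
from h import *
s=bot.read_camera("scene");st=bot.get_state();print(st["tcp_pos"],st["opening"],st["wrist_force"])
x0,y0=340,140
im=cv2.resize(s["frame"][y0:y0+100,x0:x0+100],None,fx=6,fy=6,interpolation=cv2.INTER_CUBIC)
cv2.imwrite("pics/f3.png",im)
```

```text
[0.54151094 0.31756564 0.1253074 ] 0.02559953407670519 [ 0.88044453  0.37442671 -0.10188457]
```

View pics/f3.png

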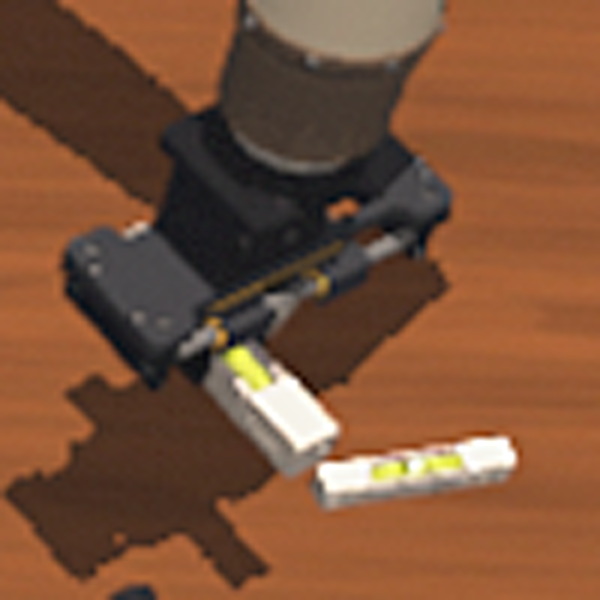

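Call:
arm_command([
  [-0.4,-3,0],
  [-0.4,-3,0],
  [-0.4,-3,0],
  [-0.4,-3,0],
  [-0.4,-3,0],
  [-0.4,-3,0],
  [-0.4,-3,0],
  [-0.4,-3,0],
  [-0.4,-3,0],
  [-0.4,-3,0],
  [-0.4,-3,0],
  [0,-2.8,0],
], fingers=[-1,-1,-1,-1,-1,-1,-1,-1,-1,-1,-1,-1], twist=[5.8,5.8,5.8,5.8,5.8,5.8,5.8,5.8,5.8,5.8,5.8,5.8])

```text
time_s: 10.2
tcp_pos: [0.494, -0.0431, 0.1202]
orientation: [3.139, 0.001, -1.343]
wrist_force: [0.1, 0.0, -1.5]
opening: 0.0257
```

Call:
arm_command([
  [0,0,-1],
  [0,0,-1.5],
  [0,0,-1.5],
  [0,0,-0.5],
  [0,0,0],
], fingers=[-1,-1,-1,-1,-1], twist=[0,0,0,0,0])

```text
time_s: 10.62
tcp_pos: [0.4942, -0.0418, 0.0743]
orientation: [3.137, 0.0, -1.348]
wrist_force: [0.8, 0.5, -2.2]
opening: 0.0258
```

Run:
```python
from h import *
t=bot.read_camera("top");s=bot.read_camera("scene");st=bot.get_state();print(st["time_s"],st["tcp_pos"],np.degrees(st["orientation"]),st["opening"],st["wrist_force"])
b=cv2.resize(s["frame"][120:240,180:330],(750,600),interpolation=cv2.INTER_CUBIC)
cv2.imwrite("pics/p1.png",b)
b=cv2.resize(t["frame"][190:310,235:410],(800,549),interpolation=cv2.INTER_CUBIC)
cv2.imwrite("pics/p1t.png",b)
```

```text
10.7167 [ 0.49608336 -0.04132878  0.07620757] [ 1.79974052e+02 -1.25893080e-02 -7.71471929e+01] 0.025796382580991328 [ 0.54767123 -0.19411639 -1.58712234]
```

View pics/p1.png

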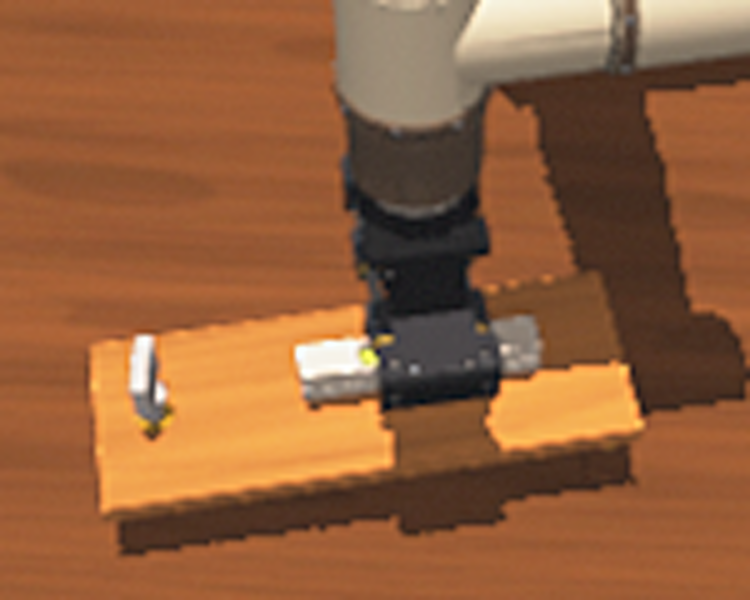

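View pics/p1t.png

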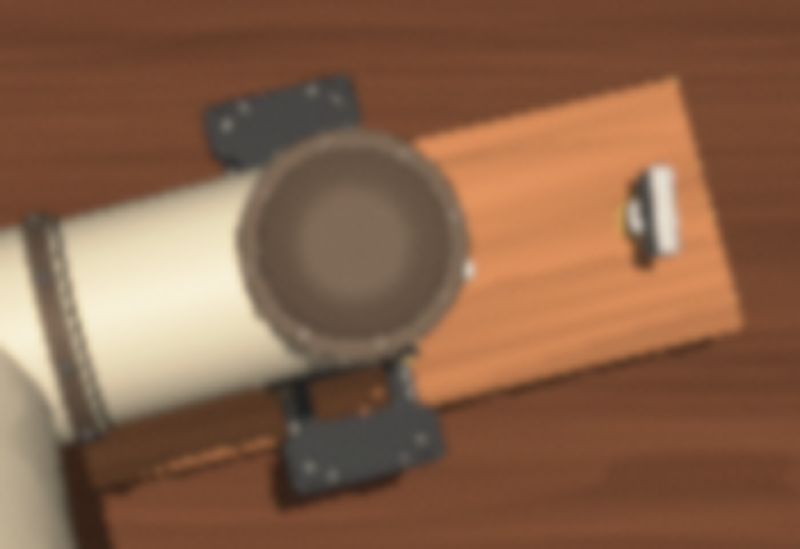

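Yaw and position are on target. Creeping down to contact.

Call:
arm_command([
  [0,0,-0.4],
  [0,0,-0.3],
  [0,0,-0.2],
  [0,0,-0.2],
  [0,0,0],
], fingers=[-1,-1,-1,-1,-1], twist=[0,0,0,0,0])

```text
time_s: 11.13
tcp_pos: [0.4957, -0.0414, 0.065]
orientation: [3.141, 0.0, -1.347]
wrist_force: [0.2, 0.1, -1.4]
opening: 0.0258
```

Call:
arm_command([
  [0,0,-0.2],
  [0,0,0],
  [0,0,0],
], fingers=[-1,-1,-1], twist=[0,0,0])

```text
time_s: 11.38
tcp_pos: [0.4963, -0.0414, 0.0636]
orientation: [-3.141, -0.0, -1.347]
wrist_force: [0.1, -0.3, 0.6]
opening: 0.0255
```

Call:
arm_command([
  [0,0,-0.1],
  [0,0,0],
  [0,0,0],
], fingers=[-1,-1,-1], twist=[0,0,0])

```text
time_s: 11.63
tcp_pos: [0.4964, -0.0416, 0.0626]
orientation: [-3.141, -0.0, -1.347]
wrist_force: [0.1, -3.6, 2.6]
opening: 0.0257
```

Call:
arm_command([
  [0,0,-0.1],
  [0,0,0],
  [0,0,0],
  [0,0,0],
  [0,0,0],
  [0,0,0],
  [0,0,0],
], fingers=[-1,-1,-0.1,-0.1,-0.1,-0.1,-0.1], twist=[0,0,0,0,0,0,0])

```text
time_s: 12.22
tcp_pos: [0.4958, -0.0413, 0.0609]
orientation: [3.141, 0.0, -1.347]
wrist_force: [-0.3, -0.0, -0.3]
opening: 0.0384
```

Call:
arm_command([
  [0,0,0.5],
  [0,0,1],
  [0,0,1],
  [0,0,2],
  [0,0,2],
  [0,0,1.5],
  [0,0,0],
], fingers=[-0.1,-0.1,-0.1,-0.1,-0.1,-0.1,-0.1], twist=[0,0,0,0,0,0,0])

```text
time_s: 12.8
tcp_pos: [0.4984, -0.0411, 0.1449]
orientation: [-3.134, -0.001, -1.346]
wrist_force: [0.2, 0.7, 0.6]
opening: 0.0393
```

Call:
arm_command([
  [0.3,-1.5,0],
  [0.3,-1.5,0],
  [0.3,-1.5,0],
  [0.3,-1.5,0],
  [0.3,-1.5,0],
  [0.3,-1.5,0],
  [0.3,-1.5,0],
  [0.3,-1.5,0],
  [0.3,-1.5,0],
  [0.3,-1.5,0],
  [0.3,-1.4,0],
  [0.5,-1.4,0],
], fingers=[0.1,0.1,0.1,0.1,0.1,0.1,0.1,0.1,0.1,0.1,0.1,0.1], twist=[6.65,6.65,6.65,6.65,6.65,6.65,6.65,6.65,6.65,6.65,6.6,6.6])

```text
time_s: 13.8
tcp_pos: [0.5333, -0.22, 0.1403]
orientation: [-3.141, 0.002, 0.049]
wrist_force: [0.0, 0.7, 0.7]
opening: 0.0476
```

Run:
```python
from h import *
t=bot.read_camera("top");s=bot.read_camera("scene");st=bot.get_state();print(st["time_s"],st["tcp_pos"],np.degrees(st["orientation"]),st["opening"],st["wrist_force"])
b=cv2.resize(s["frame"][120:240,180:330],(750,600),interpolation=cv2.INTER_CUBIC)
cv2.imwrite("pics/w1.png",b)
b=cv2.resize(t["frame"][190:310,235:410],(800,549),interpolation=cv2.INTER_CUBIC)
cv2.imwrite("pics/w1t.png",b)
```

```text
13.9 [ 0.53394901 -0.22076731  0.14017652] [-1.79993576e+02  6.87433672e-02  2.43082329e+00] 0.04758211235310947 [ 0.48487293  0.64933567 -0.27623944]
```

View pics/w1.png

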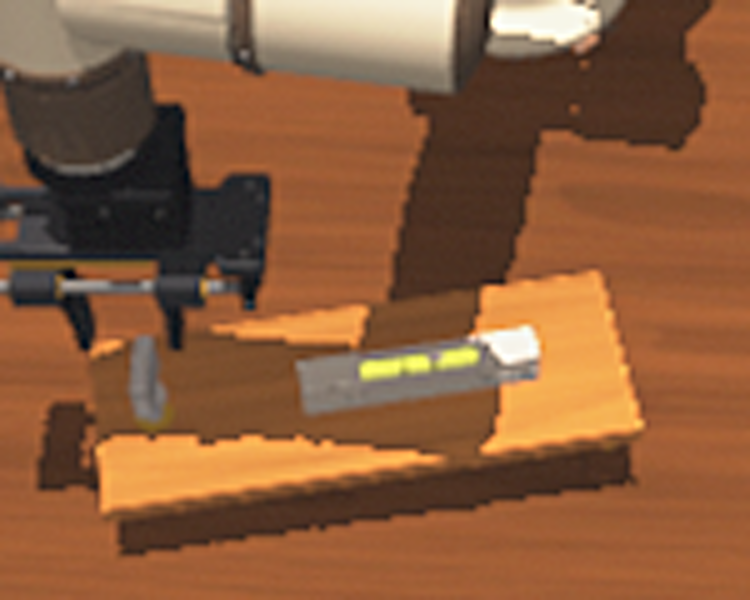

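View pics/w1t.png

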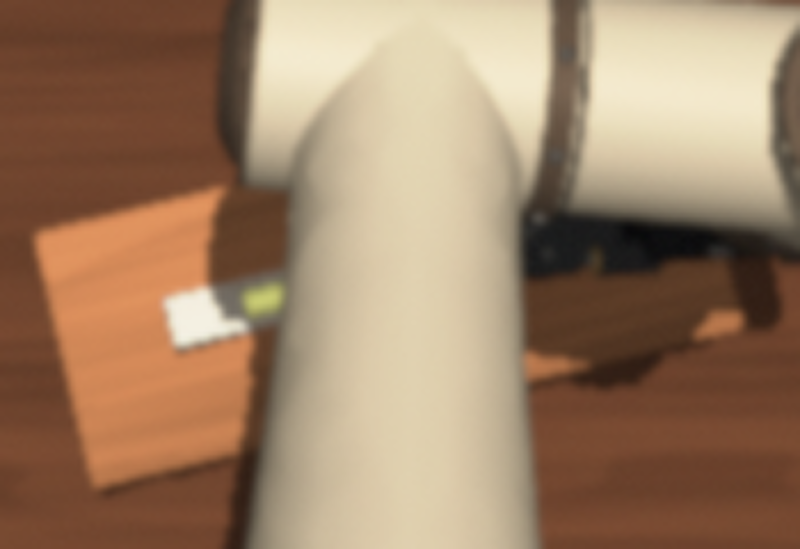

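Call:
arm_command([
  [0,0.1,-0.5],
  [0,0.1,-1.5],
  [0,0,-1.5],
  [0,0,-0.5],
  [0,0,0],
], fingers=[0.1,0.1,0.1,0.1,0.1], twist=[0,0,0,0,0])

```text
time_s: 14.32
tcp_pos: [0.5325, -0.2164, 0.0994]
orientation: [-3.14, 0.004, 0.043]
wrist_force: [-0.6, 1.1, -0.2]
opening: 0.0477
```

Run:
```python
from h import *
s=bot.read_camera("scene");st=bot.get_state();print(st["time_s"],st["tcp_pos"],np.degrees(st["orientation"]),st["opening"],st["wrist_force"])
x0,y0=180,140
b=cv2.resize(s["frame"][y0:y0+75,x0:x0+100],(800,600),interpolation=cv2.INTER_CUBIC)
yaw=st["orientation"][2];y=np.array([np.sin(yaw),-np.cos(yaw),0]);o=st["opening"]/2
for k in(-1,0,1):
    u=(proj(s,st["tcp_pos"]+[0,0,.013]+k*o*y)[0]-[x0,y0])*8+4;cv2.circle(b,tuple(int(v) for v in u),4,(0,0,255),1)
u=(proj(s,[.5345,-.2195,.126])[0]-[x0,y0])*8+4;cv2.circle(b,tuple(int(v) for v in u),4,(0,255,0),1)
cv2.imwrite("pics/w2.png",b)
```

```text
14.3667 [ 0.53344264 -0.21676424  0.10061427] [-1.79986241e+02  1.05527704e-01  2.52003968e+00] 0.0481421795389808 [ 0.07868157  0.50728913 -1.19068636]
```

View pics/w2.png

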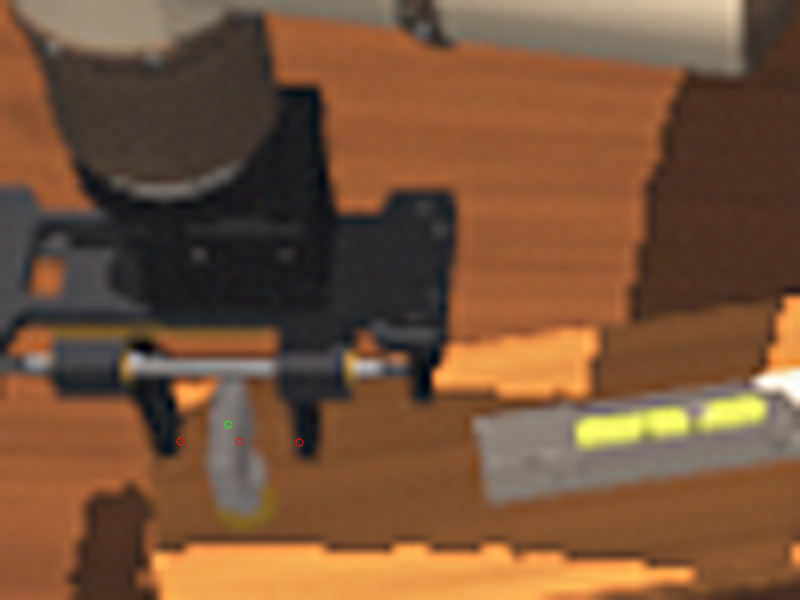

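Call:
arm_command([
  [0.1,-0.2,-0.8],
  [0,0,-0.5],
  [0,0,-0.2],
  [0,0,0],
], fingers=[0.1,0.1,0.1,0.1], twist=[0,0,0,0])

```text
time_s: 14.7
tcp_pos: [0.5346, -0.2193, 0.0857]
orientation: [-3.141, 0.001, 0.044]
wrist_force: [-0.6, -0.0, 0.5]
opening: 0.0476
```

Call:
arm_command([
  [0,0,0],
  [0,0,0],
  [0,0,0],
  [0,0,0],
  [0,0,0],
  [0,0,0],
  [0,0,0],
  [0,0,0],
  [0,0,0],
], fingers=[-1,-1,-1,-1,-1,-1,-1,-1,-1], twist=[0,0,0,0,0,0,0,0,0], force=25)

```text
time_s: 15.45
tcp_pos: [0.5352, -0.2203, 0.0864]
orientation: [3.14, -0.0, 0.044]
wrist_force: [1.3, -5.4, -1.9]
opening: 0.0121
```

Call:
arm_command([
  [0,-0.1,0],
  [0,0,0],
  [0,0,0],
  [0,0,0],
  [0,0,0],
  [0,0,0],
  [0,0,0],
  [0,0,0],
], fingers=[-1,-1,-1,-1,-1,-1,-1,-1], twist=[0,0,0,-5,-5,-5,-5,0], force=50)

```text
time_s: 16.12
tcp_pos: [0.5353, -0.2213, 0.0864]
orientation: [3.141, -0.001, -0.308]
wrist_force: [1.1, -5.8, -0.6]
opening: 0.0116
```

Run:
```python
from h import *
s=bot.read_camera("scene");st=bot.get_state();print(st["time_s"],st["tcp_pos"],np.degrees(st["orientation"]),st["opening"],st["wrist_force"],st["wrist_torque"])
b=cv2.resize(s["frame"][150:225,200:300],(800,600),interpolation=cv2.INTER_CUBIC)
cv2.imwrite("pics/w3.png",b)
```

```text
16.1667 [ 0.53549095 -0.2211973   0.08640955] [ 1.79961523e+02 -8.73897910e-02 -1.75396134e+01] 0.012237988778738962 [ 0.84421868 -5.63720475 -1.73323428] [-1.10322679 -0.12632578 -0.04797142]
```

View pics/w3.png

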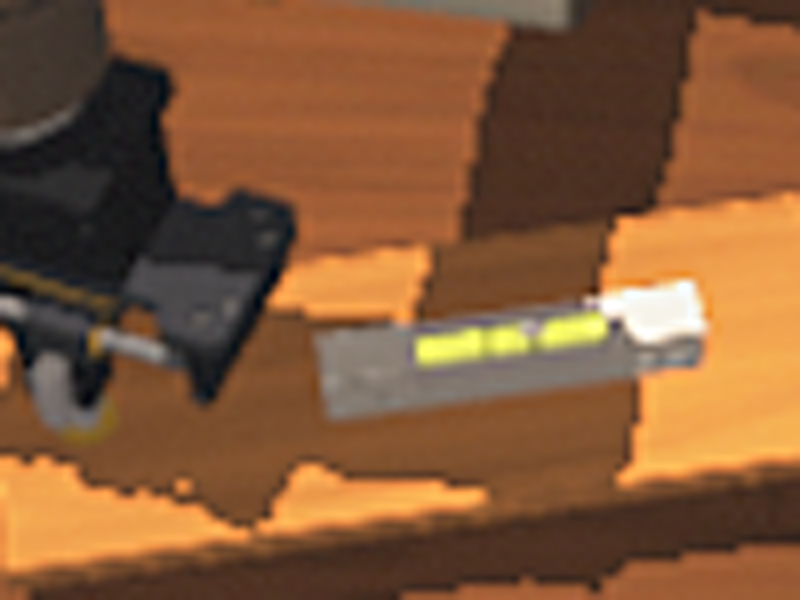

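Call:
arm_command([
  [0,-0.1,0],
  [0,0,0],
  [0,0,0],
  [0,0,0],
  [0,0,0],
  [0,0,0],
  [0,0,0],
  [0,0,0],
  [0,0,0],
  [0,0,0],
  [0,0,0],
  [0,0,0],
], fingers=[-1,-1,-1,-1,-1,-1,-1,-1,-1,-1,-1,-1], twist=[-5,-5,-5,0,0,0,0,0,0,0,0,0])

```text
time_s: 17.17
tcp_pos: [0.5354, -0.2218, 0.0864]
orientation: [-3.142, -0.001, -0.566]
wrist_force: [1.9, -4.5, -0.0]
opening: 0.0115
```

```bash
cat >> h.py <<'E'
def vial(tag,cen=(.4956,-.0416,.098)):
    s=bot.read_camera("scene");st=bot.get_state();print(st["time_s"],st["tcp_pos"],np.degrees(st["orientation"][2]),st["opening"],st["wrist_force"])
    # rectify top face of level: along own y of shelf (u), across (v)
    th=np.radians(102.84);a=np.array([np.cos(th),np.sin(th),0]);b=np.array([-np.sin(th),np.cos(th),0])
    c=np.array(cen);q=[c+i*.085*a+j*.018*b for i,j in((-1,1),(1,1),(1,-1),(-1,-1))]
    # -b is +x side (towards the camera)
    src=proj(s,q).astype(np.float32);W,H=800,170
    M=cv2.getPerspectiveTransform(src,np.float32([[0,0],[W,0],[W,H],[0,H]]))
    im=cv2.warpPerspective(s["frame"],M,(W,H),flags=cv2.INTER_CUBIC)
    t=bot.read_camera("top");src=proj(t,q).astype(np.float32)
    M=cv2.getPerspectiveTransform(src,np.float32([[0,0],[W,0],[W,H],[0,H]]))
    im2=cv2.warpPerspective(t["frame"],M,(W,H),flags=cv2.INTER_CUBIC)
    cv2.imwrite(f"pics/{tag}.png",np.vstack([im,im2]));return im
E
python3 -c "
from h import *
vial('v1')"
```

```text
17.2167 [ 0.53540373 -0.22177786  0.08641593] -32.423985774533016 0.01179085543566487 [ 0.99397269 -5.73507535 -0.92499232]
```

View pics/v1.png

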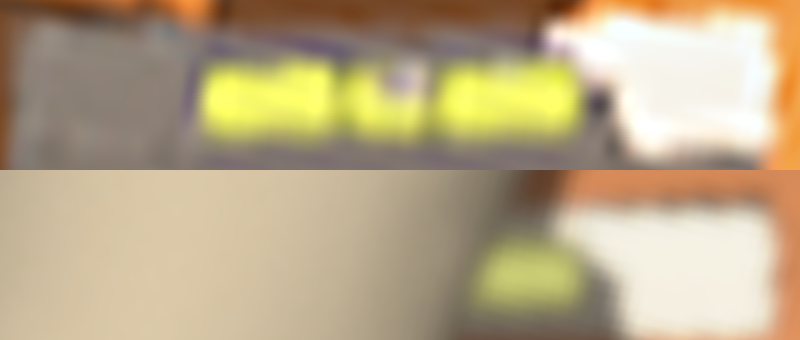

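Call:
arm_command([
  [0,0,0],
  [0,0,0],
  [0,0,0],
  [0,0,0],
  [0,0,0],
  [0,0,0],
  [0,0,0],
  [0,0,0],
  [0,0,0],
  [0,0,0],
  [0,0,0],
  [0,0,0],
], fingers=[-1,-1,-1,-1,-1,-1,-1,-1,-1,-1,-1,-1], twist=[-5,-5,0,0,0,0,0,0,0,0,0,0])

```text
time_s: 18.27
tcp_pos: [0.5353, -0.2221, 0.0864]
orientation: [3.141, -0.001, -0.74]
wrist_force: [2.1, -6.1, -0.2]
opening: 0.0118
```

```bash
python3 -c "
from h import *
vial('v2')"
```

```text
18.3167 [ 0.53535203 -0.22207792  0.08643184] -42.4124346915526 0.01178627737687074 [ 0.26508961 -6.16701023  0.04620835]
```

View pics/v2.png

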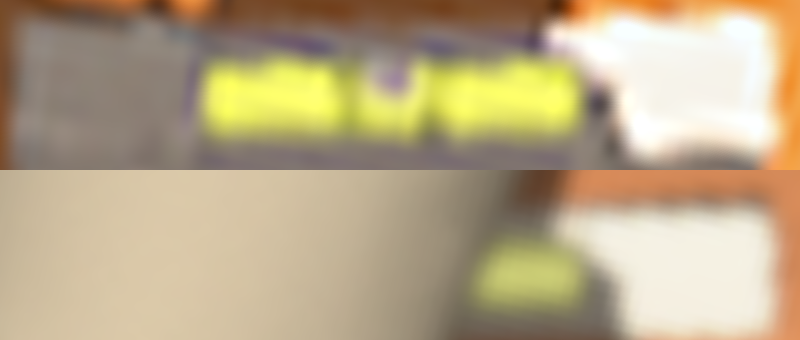

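Bubble is about 1 mm off centre. Releasing the wing and looking with a clear view.

Call:
arm_command([
  [0,0,0],
  [0,0,0],
  [0,0,0],
  [0,0,0],
  [0,0,0],
  [0,0,0],
  [0,0,1],
  [0,0,1.5],
  [0,0,2],
  [0,0,2],
  [0,0,2],
  [0,0,1],
], fingers=[0,0,0,0,0,0,0,0,0,0,0,0], twist=[0,0,0,0,0,0,0,0,0,0,0,0])

```text
time_s: 19.37
tcp_pos: [0.5363, -0.2218, 0.1849]
orientation: [-3.139, -0.005, -0.741]
wrist_force: [-0.0, 0.3, -0.2]
opening: 0.0433
```

Call:
arm_command([
  [-1,-2,1],
  [-1.5,-2.5,1],
  [-1.5,-2.5,1],
  [-1.5,-2.5,1],
  [-1.5,-2.5,1],
  [-1,-2,1],
  [0,0,0],
  [0,0,0],
  [0,0,0],
], fingers=[0,0,0,0,0,0,0,0,0], twist=[0,0,0,0,0,0,0,0,0])

```text
time_s: 20.12
tcp_pos: [0.4548, -0.3609, 0.2408]
orientation: [-3.141, 0.001, -0.742]
wrist_force: [0.9, 0.8, 0.4]
opening: 0.0435
```

```bash
python3 -c "
from h import *
vial('v3')
s=bot.read_camera('scene');cv2.imwrite('pics/v3s.png',cv2.resize(s['frame'][120:240,160:320],(800,600)))"
```

```text
20.1667 [ 0.45496693 -0.36057332  0.24060978] -42.446165574273884 0.04341030206114077 [ 1.3009049   1.03555345 -0.20533251]
```

View pics/v3.png

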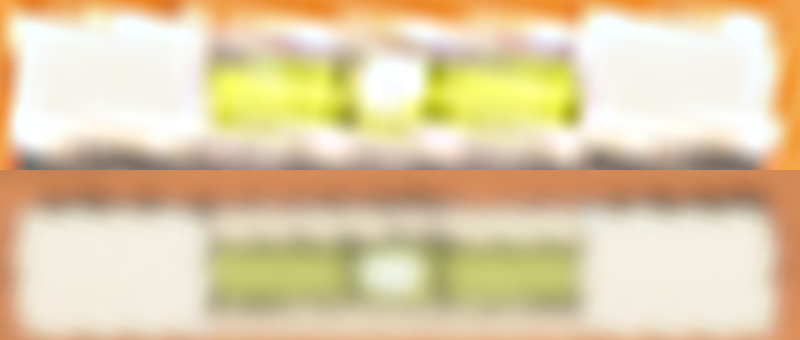

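View pics/v3s.png

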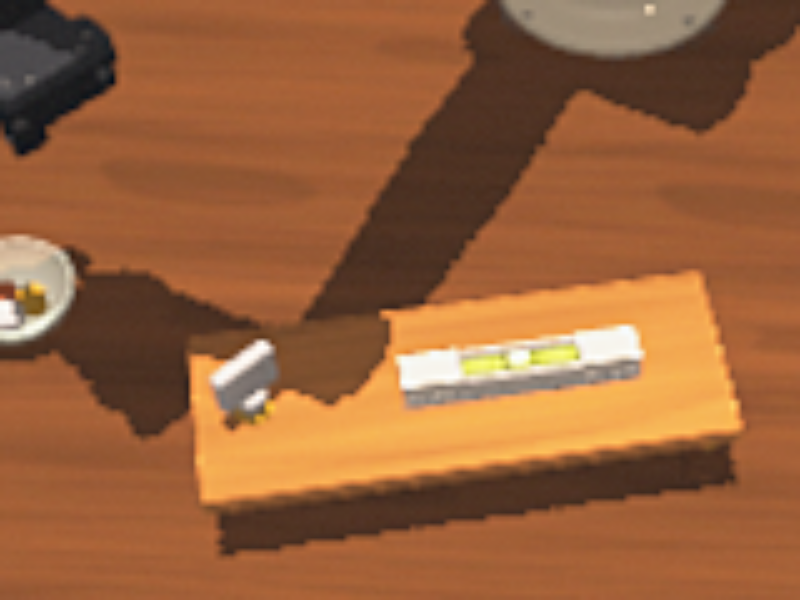

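Clear view: the bubble (391 and 393) sits midway between the rings (345/432 in scene, 347/437 in top), within 1 mm. Now to the pressing spot, 60 mm towards the hinge from the level's middle.

Call:
arm_command([
  [0.2,3,0],
  [0.2,3.2,0],
  [0.2,3.2,0],
  [0.2,3.2,0],
  [0.2,3.2,0],
  [0.2,3.2,0],
  [0.2,3.2,0],
  [0.2,3.2,0],
  [0.2,3.2,0],
  [0.3,3.2,0],
  [0.3,3.2,0],
  [0.3,2.8,0],
], fingers=[-1,-1,-1,-1,-1,-1,-1,-1,-1,-1,-1,-1], twist=[-2.9,-2.9,-2.9,-2.9,-2.9,-2.9,-2.9,-2.9,-2.9,-2.9,-2.9,-2.9])

```text
time_s: 21.27
tcp_pos: [0.4816, 0.0193, 0.2412]
orientation: [3.142, 0.0, -1.349]
wrist_force: [0.7, -0.1, 0.4]
opening: 0.0007
```

Call:
arm_command([
  [0,0,-2],
  [0,0,-2.5],
  [0,0,-2.5],
  [0,0,-2.5],
  [0,0,-2],
  [0,0,-1],
  [0,0,-0.5],
  [0,0,0],
  [0,0,0],
], fingers=[-1,-1,-1,-1,-1,-1,-1,-1,-1], twist=[0,0,0,0,0,0,0,0,0])

```text
time_s: 22.02
tcp_pos: [0.4823, 0.0171, 0.1116]
orientation: [-3.141, -0.0, -1.348]
wrist_force: [0.7, 0.0, 0.1]
opening: 0.0003
```

```bash
python3 -c "
from h import *
vial('v4')
s=bot.read_camera('scene');cv2.imwrite('pics/v4s.png',cv2.resize(s['frame'][120:240,160:320],(800,600)))"
```

```text
22.0667 [0.48268166 0.01707168 0.11206523] -77.2265618996433 0.0006166142108172551 [ 0.20897935 -0.11670471  0.68781329]
```

View pics/v4s.png

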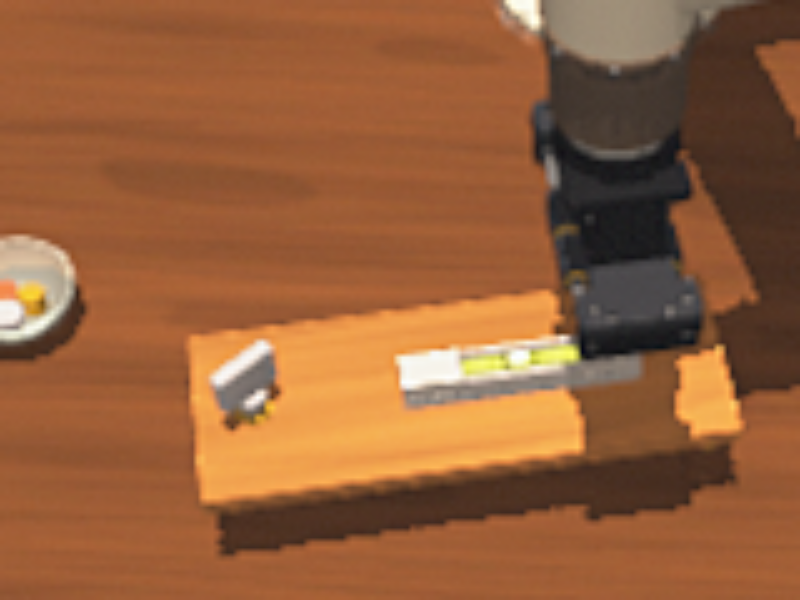

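Bubble stays visible at (518,357). Going down in small steps to contact.

Call:
arm_command([
  [0,0,-0.6],
  [0,0,-0.4],
  [0,0,-0.2],
  [0,0,-0.1],
  [0,0,0],
], fingers=[-1,-1,-1,-1,-1], twist=[0,0,0,0,0])

```text
time_s: 22.58
tcp_pos: [0.4818, 0.0165, 0.0979]
orientation: [3.141, -0.0, -1.349]
wrist_force: [0.1, -0.4, 0.6]
opening: 0.0005
```

Call:
arm_command([
  [0,0,-0.2],
  [0,0,-0.2],
  [0,0,0],
  [0,0,0],
], fingers=[-1,-1,-1,-1], twist=[0,0,0,0])

```text
time_s: 22.92
tcp_pos: [0.482, 0.0166, 0.0941]
orientation: [3.141, -0.0, -1.349]
wrist_force: [0.3, 1.0, 0.3]
opening: 0.0004
```

Call:
arm_command([
  [0,0,-0.1],
  [0,0,-0.1],
  [0,0,0],
  [0,0,0],
], fingers=[-1,-1,-1,-1], twist=[0,0,0,0])

```text
time_s: 23.25
tcp_pos: [0.482, 0.0166, 0.0922]
orientation: [3.141, -0.0, -1.349]
wrist_force: [0.9, 0.5, 0.3]
opening: 0.0005
```

Call:
arm_command([
  [0,0,-0.1],
  [0,0,0],
  [0,0,0],
], fingers=[-1,-1,-1], twist=[0,0,0])

```text
time_s: 23.5
tcp_pos: [0.482, 0.0166, 0.0912]
orientation: [3.141, -0.0, -1.349]
wrist_force: [-0.3, 0.0, 0.1]
opening: 0.0005
```

Call:
arm_command([
  [0,0,-0.1],
  [0,0,0],
  [0,0,0],
], fingers=[-1,-1,-1], twist=[0,0,0])

```text
time_s: 23.75
tcp_pos: [0.482, 0.0166, 0.0902]
orientation: [3.141, -0.0, -1.349]
wrist_force: [-0.2, -0.5, -0.8]
opening: 0.0007
```

Call:
arm_command([
  [0,0,-0.1],
  [0,0,0],
  [0,0,0],
], fingers=[-1,-1,-1], twist=[0,0,0])

```text
time_s: 24.0
tcp_pos: [0.4819, 0.0166, 0.0892]
orientation: [3.141, -0.0, -1.349]
wrist_force: [-0.7, -0.1, -0.4]
opening: 0.0004
```

Call:
arm_command([
  [0,0,-0.1],
  [0,0,0],
  [0,0,0],
], fingers=[-1,-1,-1], twist=[0,0,0])

```text
time_s: 24.25
tcp_pos: [0.4819, 0.0166, 0.0882]
orientation: [3.141, -0.0, -1.349]
wrist_force: [0.3, -0.3, 0.4]
opening: 0.0006
```

Call:
arm_command([
  [0,0,-0.1],
  [0,0,0],
  [0,0,0],
], fingers=[-1,-1,-1], twist=[0,0,0])

```text
time_s: 24.5
tcp_pos: [0.482, 0.0166, 0.0872]
orientation: [3.141, -0.0, -1.349]
wrist_force: [-0.1, -0.5, 1.0]
opening: 0.0002
```

Call:
arm_command([
  [0,0,-0.1],
  [0,0,0],
  [0,0,0],
], fingers=[-1,-1,-1], twist=[0,0,0])

```text
time_s: 24.75
tcp_pos: [0.4823, 0.0167, 0.0871]
orientation: [-3.141, -0.0, -1.348]
wrist_force: [-0.9, 0.9, 5.1]
opening: 0.0005
```

Call:
arm_command([
  [0,0,-0.1],
  [0,0,0],
  [0,0,0],
], fingers=[-1,-1,-1], twist=[0,0,0])

```text
time_s: 25.0
tcp_pos: [0.4826, 0.0167, 0.087]
orientation: [-3.14, -0.0, -1.348]
wrist_force: [-2.7, 1.0, 10.1]
opening: 0.0006
```

```bash
python3 -c "
from h import *
vial('v5')
s=bot.read_camera('scene');cv2.imwrite('pics/v5s.png',cv2.resize(s['frame'][155:215,220:300],(800,600),interpolation=cv2.INTER_CUBIC))"
```

```text
25.05 [0.4826305  0.01670022 0.08699973] -77.22073938426671 0.0005999443653469895 [-2.99698085  0.58469349 10.86844226]
```

View pics/v5s.png

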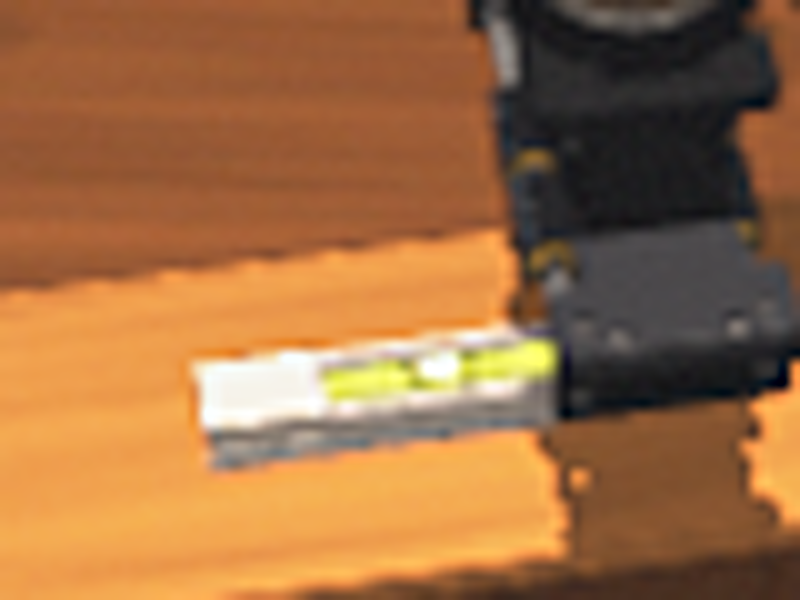

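Contact at about 10.5 N, roughly 5 N per mm. One more millimetre gives about 15 N, below the 20 N at which the foot could move; then wait for the bubble to settle.

Call:
arm_command([
  [0,0,-0.1],
  [0,0,0],
  [0,0,0],
  [0,0,0],
  [0,0,0],
  [0,0,0],
  [0,0,0],
  [0,0,0],
  [0,0,0],
  [0,0,0],
  [0,0,0],
  [0,0,0],
], fingers=[-1,-1,-1,-1,-1,-1,-1,-1,-1,-1,-1,-1], twist=[0,0,0,0,0,0,0,0,0,0,0,0])

```text
time_s: 26.15
tcp_pos: [0.4829, 0.0168, 0.0869]
orientation: [-3.139, -0.001, -1.347]
wrist_force: [-6.7, 1.5, 16.6]
opening: 0.0004
```

```bash
python3 -c "
from h import *
vial('v6')
for n in('scene','top'):
    f=bot.read_camera(n)['frame'];cv2.imwrite('pics/v6%s.png'%n,f)"
```

```text
26.2 [0.48288141 0.01675594 0.08691213] -77.19646100823543 0.0006136816382163023 [-4.88369202  1.65486939 16.66872638]
```

View pics/v6.png

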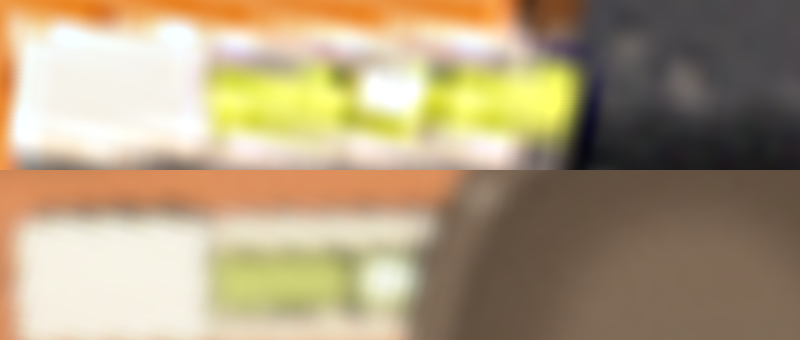

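View pics/v6scene.png

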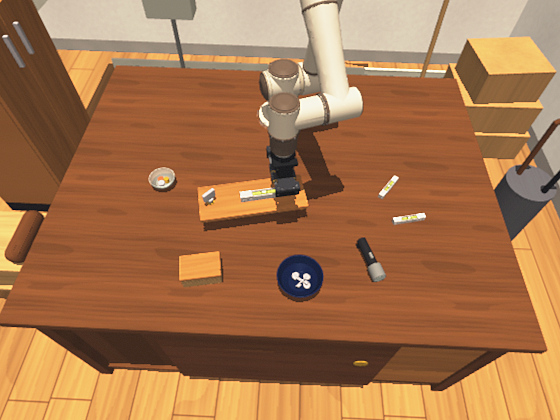

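The bubble (391) is still between the rings (343/432) with 16.6 N of press, and the bystanders look unmoved. Handing in.

```bash
python3 -c "
from h import *
s=bot.get_state();print(s['time_s'],s['wrist_force']);print(bot.job_done())"
```

```text
26.35 [-4.75138651  1.62963538 16.11460112]
the job is handed in; nothing more can be done
None
```

I laid the 160 mm level upright along the shelf and let go of it. I then turned the foot's wing about 45° clockwise, released it, and pressed the level down 60 mm towards the hinge from its middle. I handed the job in at 26.4 s, still pressing.

**Last checks:**
- **Bubble:** with the wing released and the arm clear, it sat within about 1 mm of centre in both views. While pressing it read about 0.6 mm off in the scene view, with 3.5 mm allowed. In the top view the arm hid one ring, so that view only confirms the bubble next to the other ring.
- **Pressing force:** 16–17 N downwards at the wrist, plus about 5 N sideways. That is below the 20 N at which the foot could move.
- **Bystanders:** by eye in the last scene picture the bowls, torch and box are where they were. I did not measure them.

**What went wrong or disagreed:** the first grasp closed above the level without touching it. The fingertips sit about 30–35 mm higher than the stated tool geometry gives. I measured this in the pictures, corrected for it in every later move, and the second grasp held at 26 mm. While I held the wing there was also a steady 5–6 N sideways force at the wrist, which went when I let go.

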